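# Set the extraction dial of a trimming bench and start it

## Robot

A 6-joint arm with a two-finger parallel gripper is mounted at the origin on the work surface. World frame = base frame: x ahead of the robot, y to its left, z up, the work surface at z = 0. Lengths are in m, angles in rad, forces in N, time in s.
With the tool pointing down it reaches from about 0.35 to 0.975 m from the base axis. Payload 4.9 kg.
Tool frame: the origin (TCP) lies at the very end of the fingers, on their centre line; the grasp point (between the pads) lies 19 mm behind it (manip.hold_point_z is the distance from the TCP to the grasp point, in m); z points along the fingers, y is the direction in which the jaws open and shut (so a half turn about z gives the same grasp; the last joint's range is limited). The gripper opens to 85 mm and grips with 20 to 120 N. Pads are 22 mm wide; open, the fingers measure 114 mm over their backs; the gripper's body (76 mm by 85 mm) begins 54 mm behind the grasp point. The pads swing forward as they close: fully open they stand 13 mm farther back than shut.
Start: joints at [0.992, 0.053, 1.613, -0, 1.476, -0.119], TCP at [0.277, 0.56, 0.231] pointing down, gripper open.
Joint ranges: [-3.01, 3.01], [-1.01, 2.22], [0.06, 2.58], [-1.02, 4.17], [0.09, 2.62], [-3.14, 3.14]. Speed limits (rad/s): [2.57, 2.57, 3.14, 3.14, 3.14, 3.14].

## Interface

Orientations are given as a unit quaternion [w, x, y, z].
In Python, from plant import manip gives the robot as it stands. The module is installed in compiled form; this text tells all that it offers.
- The arm moves only by the shell command python3 -m creep 'ROWS'. ROWS is JSON, a list of rows, each a list of 7 numbers: the turn, a rotation vector about the tool's x, y, z in degrees, then the shift along the tool's x, y, z in m, then the opening, from 0 (shut) to 1 (fully open). In form: [[ax, ay, az, tx, ty, tz, jaw], ...]. A call has 1 to 20 rows; each row shifts and turns the commanded pose from where the row before left it, along the tool's axes as they then stand; what a row does not reach is not made up. A row lasts 1/12 s, in which the tool goes at most 41.7 mm and 7.16 degrees, less where a joint would pass 70% of its speed; a pose out of reach is approached as far as the arm can. A call is refused whole if a number of a shift passes 0.0417 or a number of a turn 7.16, either way. A call with a gripper value outside its range is refused whole. The fingers move at their own pace and stop on an object; the grip force is fixed at half the most. Time passes only in rows, so rows that do not move let the fingers close. It gives the time, the measured TCP pose, the force and the opening at its end, in the units of the state.
- manip.state(): the state, without advancing time (a new reading comes with each control period).
- manip.grab_frame(name): name is "side" or "top" or "wrist"; returns the picture (400x640x3 uint8, blue, green, red); there is no depth.
- manip.get_calibration(name): a dict with "fx", "fy", "cx", "cy" (pixels), "dist" ([k1, k2, p1, p2, k3] as OpenCV has them; the pictures are not rectified), "xyz" and "attitude" of the camera in the world. Camera axes: x right, y down, z forward; pixel columns grow to the right and rows downward; lengths in m; the calibration is good to about 2 mm. A picture is of the moment at which its call begins: read the wrist's pose just before it. get_calibration takes no time and is no camera call; for the wrist camera it gives the pose at the moment of the call.
- manip.job_done(): hands the job in, once; it reports no verdict.
Trained networks look in the newest picture that a camera, given by its name, has taken for a name from the list of things; names that differ only in an ending like _2 or _b are one class to them, and where a whole thing is asked for, a point or a joint stands for the part that bears it (a point fixed in the world has none). Each returns a list of dicts, best first, with "confidence" (0 to 1); they miss things now and then, are a little off and sometimes report something else, mostly with a low value. They report only what shows in the picture. A call takes as long as a camera call.
- manip.cut_out(target, camera): "pixels" (400x640 bool, what is visible of it) and "rect" ([left, top, right, bottom] in pixels, round what is visible of it).
The state is a dict: "time": time; "joint_pos": joint angles; "joint_vel": joint speeds; "joint_efforts": joint torques, N m; "tool_pos": TCP position; "tool_rot": TCP orientation; "contact_force": force on the tool from outside, world axes, zero at the start; "ft_torque": the same for the moment, N m; "gripper_width": opening from 0.0 (shut) to 1.0 (fully open).
Only numpy, scipy, OpenCV 4.12 (cv2) and the standard library are available. Lean on these libraries where they do the work, as an engineer would, in place of code of your own. Each camera call takes 0.05 s, during which the arm holds its last target.

## Task

Before trimming, set the bench extraction: using only the fingertips, turn the big knurled dial on the control box (it is too wide to grip) clockwise until it clicks into the position marked with the triangle, then press the plain start button and let it come up again. Do not push in the mushroom-headed stop button, do not press start before the dial is set, and leave the jar, moulded cover, scraper and brush beside the box where they lie.

Things in the scene. Friction and masses are not known exactly. Their poses are not given: they have to be found in the camera images.
- box: control box screwed to the bench: beige moulded enclosure, 166 x 256 mm, flat top 62 mm above the bench; 5 mm high lugs stick out 22 mm at its two ends. Origin: centre of its underside. x: away from the operator's side; y: along the box, left as the operator sees it; z: up. Dial axis at x 0, y +48 mm; start button at x -42, y -78; stop button at x +42, y -78
- dial (a joint): dial angle about its upright axis, rad: 0 at the first tick, growing clockwise seen from above, 0.524 per click, 1.571 at the triangle. It starts one or two clicks before the triangle. Turns freely but for a sprung ball detent (resists with about 0.13 N m at most, a quarter of the way to the next click); let go between clicks, it springs to the nearer one. Range -0.12 to 2.74
- dial_centre (a point): point on the dial's axis, level with its top. Black disc 92 mm across, top 26 mm over the box top; knurled rim 22 mm high, lower edge 4 mm over the box top. Too wide to grasp: turned by a fingertip pressed on the rim, or on the top near the rim, and drawn round
- dial_line (a point): outer end of the white pointer line on the dial's top, 44 mm from its axis. Six white ticks are printed round the dial on the box top, 30 degrees apart, growing longer clockwise, from 75 degrees left to 75 degrees right of the box's x direction; the white triangle is outside the fourth tick, 15 degrees clockwise of the box's x direction
- start (a joint): travel of the start button, m: 0 up, 0.006 fully pressed (about 5 N); springs back up
- start_top (a point): centre of the top of the start button: flat black round cap, 28 mm diameter, 22 mm over the box top, in a steel collar 44 mm wide and 12 mm high, at the end of the box on the operator's side
- stop (a joint): travel of the stop button, m: 0 up, 0.005 fully pressed; must stay up
- stop_top (a point): top of the black mushroom-headed stop button: head 42 mm diameter, 33 mm over the box top, 84 mm from the start button
- jar_mid (a point): middle of a small closed white jar with metal lid, 54 mm diameter, 62 mm high, standing on the bench beside the dial end of the box; leave it
- cover_mid (a point): middle of a loose beige moulded cover, 66 x 96 x 34 mm, on the bench beside the button end of the box; leave it
- scraper_mid (a point): point in a scraper lying on the bench, wooden handle and steel blade, 200 mm long along its x, 20 mm high; leave it
- brush_mid (a point): point in a hand brush lying on the bench behind the box, 260 mm long, 24 mm high; leave it

How it is judged:
On the way, in this order (a step that is already met when the one before it is completed fails the run):
1. the dial stands in the click at the triangle (value of joint dial between 1.47 and 1.67 rad), for 0.3 s.
2. the start button is pressed (value of joint start above 0.004 m), for 0.05 s.
At the end, for the whole second after the job is handed in: the dial rests in the click at the triangle (1.571 rad, within 0.1), the start button has been pressed at least 4 mm after that and is up again, the stop button is up, and the four loose things lie within 20 mm of where they lay (all of step 1 and velocity of joint dial between -0.05 and 0.05 rad/s and value of joint each of start, stop below 0.0015 m and distance of each of jar_mid, cover_mid, scraper_mid, brush_mid from where it was at the start of the episode below 0.02 m); the robot touches nothing.
It fails at once if start was pressed while the dial was not at the triangle (value of joint start above 0.003 m and (value of joint dial below 1.42 rad or value of joint dial above 1.72 rad)).
It fails at once if the stop button was pushed in (value of joint stop above 0.003 m).
It fails at once if a loose thing beside the box was moved or lifted more than 20 mm (distance of any of jar_mid, cover_mid, scraper_mid, brush_mid from where it was at the start of the episode above 0.02 m).
It fails at once if the arm or the gripper's body, rather than the fingers, pushed on the control box, its dial or its buttons (contact force between box and the arm above 5 N).
It also fails if it takes over 64 s, if anything falls off the work surface, if the arm or the gripper's body presses on something with over 40 N, if the wrist force passes 120 N, or if a joint passes its speed limit or range.

## Working session

There is one attempt and no reset: what is moved stays moved. The work goes in short steps, Python scripts to look and compute and a shell command to move; the robot and the scene stay as the last step left them, time stands still between calls to the robot, and variables do not carry over. Pictures are saved under pics/ and viewed, and the job is handed in when it is done.

```bash
mkdir -p pics
cat > h.py <<'E'
import numpy as np, cv2
from plant import manip
from scipy.spatial.transform import Rotation as R
def rot(q): return R.from_quat([q[1],q[2],q[3],q[0]]).as_matrix()
def cal(n):
    c=manip.get_calibration(n)
    K=np.array([[c['fx'],0,c['cx']],[0,c['fy'],c['cy']],[0,0,1.]])
    return K,np.array(c['dist'],float),np.array(c['xyz']),rot(c['attitude'])
def pix2z(C,px,z):
    K,d,t,Rm=C
    p=cv2.undistortPoints(np.array(px,float).reshape(-1,1,2),K,d).reshape(-1,2)
    r=np.c_[p,np.ones(len(p))]@Rm.T
    s=(z-t[2])/r[:,2]
    return t+r*s[:,None]
def w2pix(C,P):
    K,d,t,Rm=C
    q=(np.array(P,float).reshape(-1,3)-t)@Rm
    return cv2.projectPoints(q,np.zeros(3),np.zeros(3),K,d)[0].reshape(-1,2)
E
python3 - <<'E'
from h import *
s=manip.state(); print({k:np.round(v,3).tolist() for k,v in s.items()})
for n in ['side','top','wrist']:
    c=manip.get_calibration(n); print(n,c)
    cv2.imwrite(f'pics/{n}0.png',manip.grab_frame(n))
for n in ['top']:
    for t in ['box','dial_centre','start_top','stop_top','dial_line']:
        print(n,t,[(round(r['confidence'],2),r['rect']) for r in manip.cut_out(t,n)][:3])
E
```

```text
{'time': 0.0, 'joint_pos': [0.992, 0.053, 1.614, -0.0, 1.476, -0.119], 'joint_vel': [-0.001, 0.001, -0.0, -0.0, -0.001, -0.0], 'joint_efforts': [-0.001, -39.369, -37.017, -0.0, 0.007, -0.0], 'tool_pos': [0.277, 0.56, 0.23], 'tool_rot': [-0.0, 0.228, 0.974, -0.001], 'contact_force': [-0.242, -1.308, -0.268], 'ft_torque': [0.031, -0.03, -0.017], 'gripper_width': 1.001}
side {'fx': 372.0669186561937, 'fy': 372.0669186561937, 'cx': 318.58371025821714, 'cy': 191.80683382579818, 'dist': array([-0.02556271,  0.        ,  0.        ,  0.        ,  0.        ]), 'xyz': array([ 0.33511618, -0.44419671,  0.78521732]), 'attitude': array([-0.3277838 ,  0.91673832, -0.21249778,  0.08362614])}
top {'fx': 392.9994260104136, 'fy': 392.9994260104136, 'cx': 322.4775447364252, 'cy': 201.4036624123575, 'dist': array([-0.0961969,  0.       ,  0.       ,  0.       ,  0.       ]), 'xyz': array([0.50175609, 0.0416358 , 0.85856043]), 'attitude': array([ 0.03771308, -0.70454505,  0.7077252 , -0.03631858])}
wrist {'fx': 284.06012798632224, 'fy': 284.06012798632224, 'cx': 321.33296472757996, 'cy': 206.7761924258699, 'dist': array([0.00264426, 0.        , 0.        , 0.        , 0.        ]), 'xyz': array([0.20524841, 0.59422394, 0.3732381 ]), 'attitude': array([0.13400121, 0.83885127, 0.52125901, 0.08161657])}
top box [(0.83, [298.7, 139.1, 446.6, 260.4])]
top dial_centre [(0.74, [331.5, 165.0, 380.0, 213.3]), (0.48, [301.0, 138.6, 447.0, 258.7]), (0.19, [428.2, 226.5, 486.6, 276.6])]
top start_top [(0.67, [400.0, 224.6, 414.5, 242.6])]
top stop_top [(0.91, [413.5, 186.7, 432.8, 204.4])]
top dial_line [(0.73, [334.2, 166.0, 377.3, 209.9])]
```

View pics/top0.png

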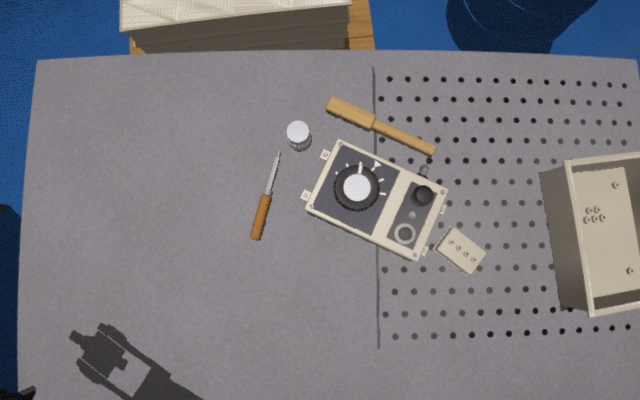

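Run:
```python
from h import *
im=cv2.imread('pics/top0.png')[120:300,280:510]
cv2.imwrite('pics/top0c.png',cv2.resize(im,None,fx=3.4,fy=3.3333,interpolation=cv2.INTER_CUBIC))
```

```text
(no output)
```

View pics/side0.png

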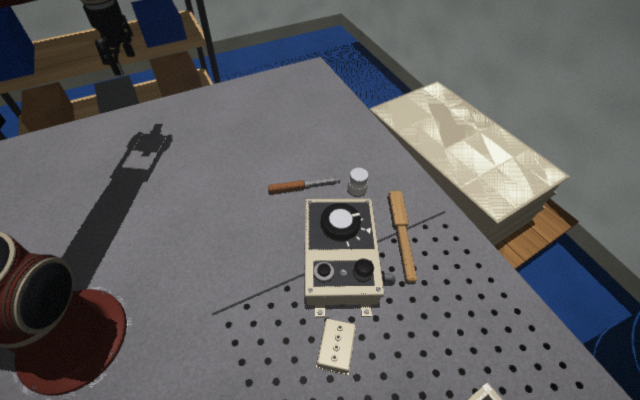

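View pics/top0c.png

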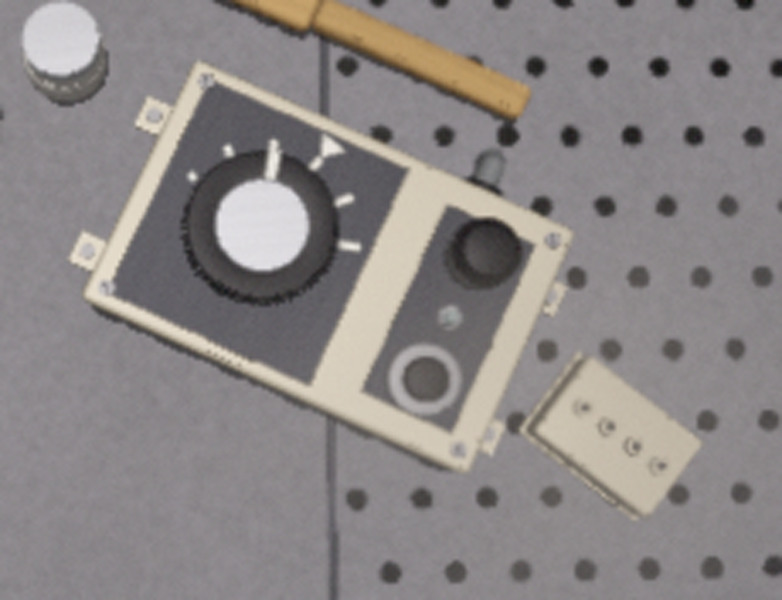

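Run:
```python
from h import *
from scipy.optimize import least_squares
C=cal('top')
r=lambda t:[(b['rect'],b['pixels']) for b in manip.cut_out(t,'top')][0]
obs={}
for t in ['dial_centre','start_top','stop_top']:
    rc,m=r(t); ys,xs=np.nonzero(m); obs[t]=((rc[0]+rc[2])/2,(rc[1]+rc[3])/2); print(t,obs[t],xs.mean(),ys.mean(),rc)
    z={'dial_centre':.076,'start_top':.08,'stop_top':.088}[t]
    print(pix2z(C,obs[t],z))
```

```text
dial_centre (355.75, 189.15) 356.61411764705883 187.81470588235294 [331.5, 165.0, 380.0, 213.3]
[[ 0.60848602 -0.02398606  0.076     ]]
start_top (407.25, 233.6) 405.2193548387097 233.54193548387096 [400.0, 224.6, 414.5, 242.6]
[[ 0.51859564 -0.12493111  0.08      ]]
stop_top (423.15, 195.55) 423.21084337349396 195.0722891566265 [413.5, 186.7, 432.8, 204.4]
[[ 0.59353487 -0.15703114  0.088     ]]
```

The top view shows the pointer at tick 3 (crop 272,150) and the triangle at the next tick (330,148), so one click is needed. Next I'll fit the box pose from the top's corners, the dial and the buttons.

Run:
```python
from h import *
from scipy.optimize import least_squares
C=cal('top')
cr=np.array([[198,65],[572,235],[468,468],[88,297],[428,380],[488,250],[263,225]],float)
px=np.c_[cr[:,0]/3.4+280,cr[:,1]/3.3333+120]-0.35
P=np.array([[83,128,62],[83,-128,62],[-83,-128,62],[-83,128,62],[-42,-78,84],[42,-78,95],[0,48,88]])/1000.
def tr(p): 
    c,s=np.cos(p[2]),np.sin(p[2]); return P@np.array([[c,s,0],[-s,c,0],[0,0,1]])+[p[0],p[1],0]
f=lambda p:(w2pix(C,tr(p))-px).ravel()
o=least_squares(f,[.58,-.07,-.4],loss='soft_l1')
print(o.x,np.degrees(o.x[2])); print(f(o.x).reshape(-1,2).round(1)); print(tr(o.x)[4:].round(4))
S=cal('side'); print(w2pix(S,tr(o.x)).round(0))
im=cv2.imread('pics/side0.png')
for u,v in w2pix(S,tr(o.x)): cv2.circle(im,(int(round(u)),int(round(v))),1,(0,0,255),-1)
cv2.imwrite('pics/sideo.png',cv2.resize(im[160:330,260:460],None,fx=4,fy=3.5))
dl=[272/3.4+280-.35,142/3.3333+120-.35]
w=pix2z(C,dl,.088)[0]; c=tr(o.x)[6]; th=np.arctan2(*(w-c)[1::-1]); print('line rel',w-c,np.degrees(th-o.x[2]),'dial',np.pi*75/180-(th-o.x[2]))
```

```text
[ 0.58990087 -0.06840125 -0.44567576] -25.535340209296336
[[-0.4 -2.1]
 [ 1.8 -0.9]
 [ 0.1  2.8]
 [-2.6  0.2]
 [ 0.   0. ]
 [ 0.8  0.2]
 [-0.2  0.1]]
[[ 0.5184 -0.1207  0.084 ]
 [ 0.5942 -0.1569  0.095 ]
 [ 0.6106 -0.0251  0.088 ]]
[[372. 198.]
 [385. 295.]
 [304. 296.]
 [305. 198.]
 [324. 268.]
 [364. 266.]
 [341. 218.]]
line rel [ 5.03987450e-02 -6.45792923e-03 -2.77555756e-17] 18.233437553455587 dial 0.9907634197311677
```

View pics/sideo.png

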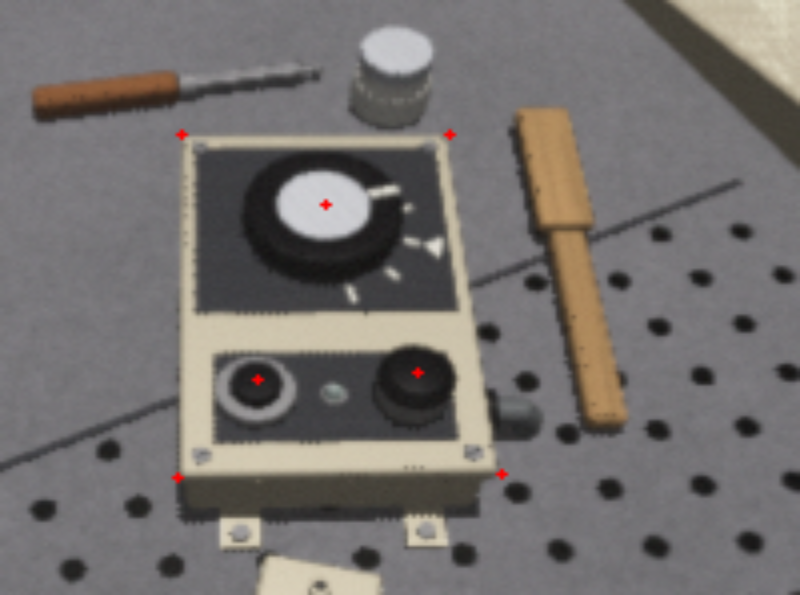

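View pics/wrist0.png

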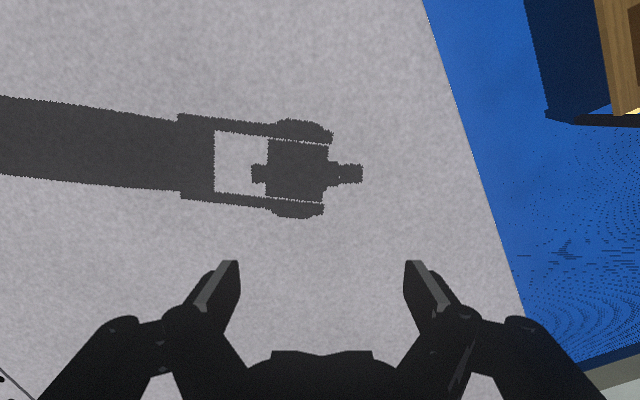

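```bash
python3 -m creep '[[0,0,0,-0.0329,-0.0222,0,0.78],[0,0,0,-0.0329,-0.0222,0,0.78],[0,0,0,-0.0329,-0.0222,0,0.78],[0,0,0,-0.0329,-0.0222,0,0.78],[0,0,0,-0.0329,-0.0222,0,0.78],[0,0,0,-0.0329,-0.0222,0,0.78],[0,0,0,-0.0329,-0.0222,0,0.78],[0,0,0,-0.0329,-0.0222,0,0.78],[0,0,0,-0.0329,-0.0222,0,0.78],[0,0,0,-0.0329,-0.0222,0,0.78],[0,0,0,-0.0329,-0.0222,0,0.78],[0,0,0,-0.0329,-0.0222,0,0.78],[0,0,0,-0.0329,-0.0222,0,0.78],[0,0,0,-0.0329,-0.0222,0,0.78],[0,0,0,-0.0329,-0.0222,0,0.78],[0,0,0,-0.0329,-0.0222,0,0.78],[0,0,0,-0.0329,-0.0222,0,0.78],[0,0,0,0,0,0,0.78],[0,0,0,0,0,0,0.78]]'
cat > look.py <<'E'
from h import *
import sys
s=manip.state(); print({k:np.round(v,4).tolist() for k,v in s.items() if k in('time','joint_pos','tool_pos','tool_rot','contact_force','ft_torque','gripper_width')})
M=rot(s['tool_rot']); print('tool axes',M.T.round(3).tolist())
for n in sys.argv[2:]: cv2.imwrite(f'pics/{n}{sys.argv[1]}.png',manip.grab_frame(n))
d=np.array([.6106,-.0251,.088])-s['tool_pos']; print('to dial in tool',(M.T@d).round(4))
d=np.array([.5184,-.1207,.084])-s['tool_pos']; print('to start in tool',(M.T@d).round(4))
E
python3 look.py 1 wrist
```

```text
time: 2.13
tool_pos: [0.6116, -0.0282, 0.231]
tool_rot: [-0.0, 0.229, 0.973, 0.0]
contact_force: [0.1, -0.2, 0.3]
gripper_width: 0.785
{'time': 2.1333, 'joint_pos': [-0.1677, 0.0235, 1.6434, 0.0002, 1.4753, -1.2755], 'tool_pos': [0.6116, -0.0282, 0.231], 'tool_rot': [-0.0003, 0.2295, 0.9733, 0.0001], 'contact_force': [0.0884, -0.1669, 0.2744], 'ft_torque': [0.0351, 0.0108, 0.0002], 'gripper_width': 0.7845}
tool axes [[-0.895, 0.447, 0.001], [0.447, 0.895, 0.0], [-0.001, 0.0, -1.0]]
to dial in tool [0.0022 0.0024 0.143 ]
to start in tool [ 0.042  -0.1244  0.147 ]
```

View pics/wrist1.png

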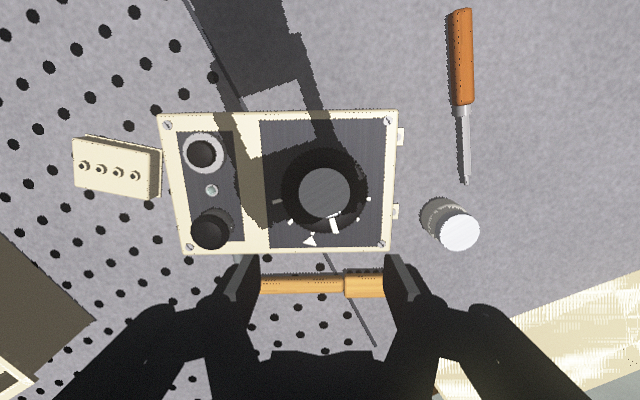

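Run:
```python
from h import *
C=cal('wrist'); print(w2pix(C,[[.6106,-.0251,.088],[.5184,-.1207,.084],[.5942,-.1569,.095]]).round(1))
manip.grab_frame('wrist')
for t,z in [('dial_centre',.08),('start_top',.084),('stop_top',.092)]:
    for b in manip.cut_out(t,'wrist')[:2]:
        r=b['rect']; c=[(r[0]+r[2])/2,(r[1]+r[3])/2]; print(t,round(b['confidence'],2),r,pix2z(C,c,z).round(4))
im=cv2.imread('pics/wrist1.png')[100:265,140:410]
cv2.imwrite('pics/w1c.png',cv2.resize(im,None,fx=2.9,fy=2.9,interpolation=cv2.INTER_CUBIC))
```

```text
[[323.9 193.4]
 [198.9 154.1]
 [206.4 234.8]]
start_top 0.88 [183.8, 140.2, 217.2, 171.4] [[ 0.5206 -0.1203  0.084 ]]
start_top 0.49 [158.9, 109.0, 401.1, 263.1] [[ 0.584  -0.0633  0.084 ]]
stop_top 0.97 [191.5, 214.7, 227.2, 254.3] [[ 0.5959 -0.1556  0.092 ]]
```

View pics/w1c.png

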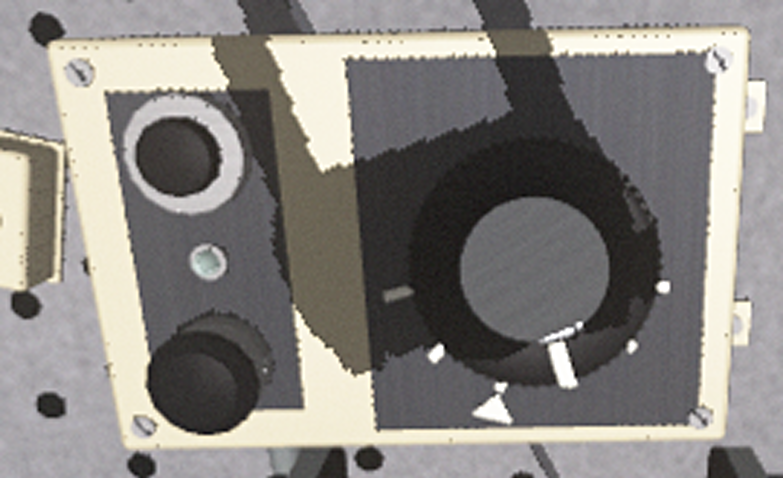

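Both views agree: the pointer is at tick 3, and the start cap is at about (0.520,-0.1205). I'll centre over the dial and descend with both fingertips straddling the axis, over the top near the rim.

```bash
python3 -m creep '[[0,0,0,0.0022,0.0024,0.03,0.78],[0,0,0,0,0,0.035,0.78],[0,0,0,0,0,0.035,0.78],[0,0,0,0,0,0.025,0.78],[0,0,0,0,0,0.01,0.78],[0,0,0,0,0,0,0.78],[0,0,0,0,0,0,0.78]]'; python3 look.py 2 wrist side
```

```text
time: 2.97
tool_pos: [0.6105, -0.0226, 0.0972]
tool_rot: [0.0, 0.227, 0.974, 0.0]
contact_force: [0.6, -0.1, 1.3]
gripper_width: 0.781
{'time': 2.9667, 'joint_pos': [-0.1588, 0.1362, 1.7566, 0.0, 1.2481, -1.2708], 'tool_pos': [0.6105, -0.0226, 0.0972], 'tool_rot': [0.0004, 0.2274, 0.9738, 0.0], 'contact_force': [0.6152, -0.1007, 1.3445], 'ft_torque': [0.0113, -0.0154, -0.0541], 'gripper_width': 0.7811}
tool axes [[-0.897, 0.443, -0.001], [0.443, 0.897, 0.0], [0.001, -0.0, -1.0]]
to dial in tool [-0.0012 -0.0022  0.0092]
to start in tool [ 0.0391 -0.1287  0.0131]
```

View pics/wrist2.png

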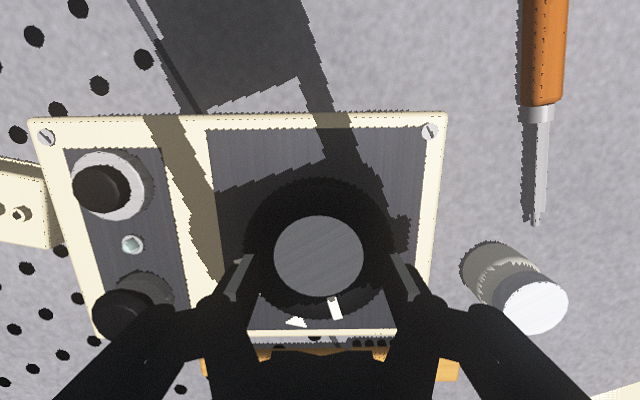

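View pics/side2.png

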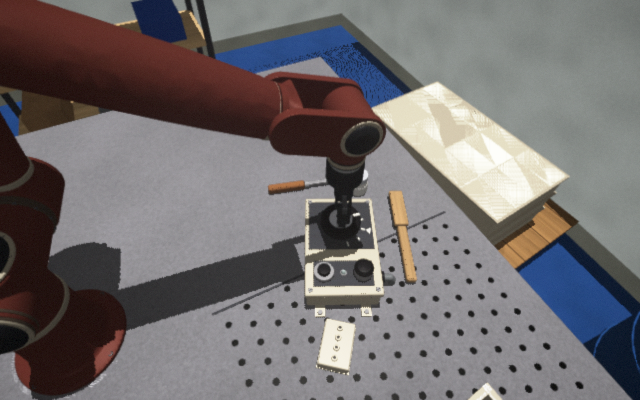

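```bash
python3 -m creep '[[0,0,0,-0.001,-0.0022,0.005,0.78],[0,0,0,0,0,0.004,0.78],[0,0,0,0,0,0.003,0.78],[0,0,0,0,0,0,0.78]]'; python3 -m creep '[[0,0,0,0,0,0.002,0.78],[0,0,0,0,0,0.001,0.78]]';python3 -m creep '[[0,0,0,0,0,0.002,0.78],[0,0,0,0,0,0,0.78]]'
```

```text
time: 3.4
tool_pos: [0.6097, -0.0257, 0.0837]
tool_rot: [-0.001, 0.228, 0.974, -0.0]
contact_force: [-0.4, 0.4, 0.2]
gripper_width: 0.784
time: 3.57
tool_pos: [0.6101, -0.0257, 0.0812]
tool_rot: [-0.0, 0.228, 0.974, -0.0]
contact_force: [-1.5, 0.2, 8.4]
gripper_width: 0.78
time: 3.73
tool_pos: [0.6102, -0.0257, 0.0812]
tool_rot: [-0.0, 0.228, 0.974, -0.0]
contact_force: [-5.3, 0.5, 9.3]
gripper_width: 0.778
```

```bash
python3 -m creep '[[0,0,0,0,0,0.002,0.78],[0,0,0,0,0,0.001,0.78],[0,0,0,0,0,0,0.78]]'; python3 look.py 3 wrist
```

```text
time: 3.98
tool_pos: [0.6103, -0.0257, 0.0811]
tool_rot: [-0.001, 0.228, 0.974, -0.0]
contact_force: [-13.4, 1.4, 22.7]
gripper_width: 0.779
{'time': 3.9833, 'joint_pos': [-0.1636, 0.1564, 1.7636, -0.0005, 1.2229, -1.2748], 'tool_pos': [0.6103, -0.0257, 0.0811], 'tool_rot': [-0.0007, 0.2277, 0.9737, -0.0003], 'contact_force': [-13.4202, 1.3878, 22.7037], 'ft_torque': [0.2815, 2.1729, 0.0306], 'gripper_width': 0.7795}
tool axes [[-0.896, 0.443, 0.001], [0.443, 0.896, -0.001], [-0.001, -0.0, -1.0]]
to dial in tool [ 0.      0.0006 -0.0069]
to start in tool [ 0.0403 -0.126  -0.0028]
```

View pics/wrist3.png

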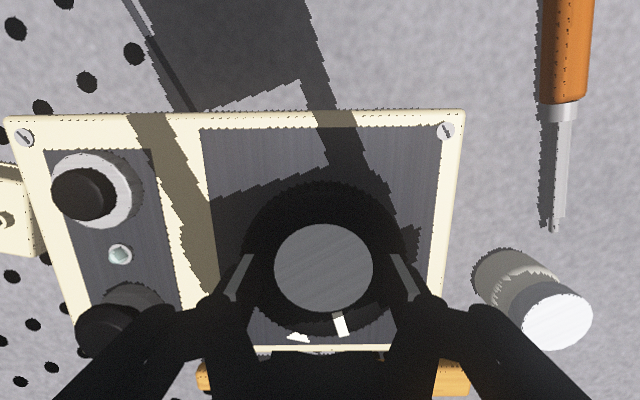

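Contact is at 23 N with both tips on the dial's top near the rim. Next I'll turn clockwise.

```bash
python3 -m creep '[[0,0,4,0,0,0,0.78],[0,0,4,0,0,0,0.78],[0,0,4,0,0,0,0.78],[0,0,4,0,0,0,0.78]]'; python3 look.py 4 wrist
```

```text
time: 4.37
tool_pos: [0.6103, -0.0252, 0.0811]
tool_rot: [-0.001, 0.362, 0.932, 0.0]
contact_force: [-12.8, 3.1, 22.7]
gripper_width: 0.783
{'time': 4.3667, 'joint_pos': [-0.1632, 0.1562, 1.7638, 0.0004, 1.2228, -0.9922], 'tool_pos': [0.6103, -0.0252, 0.0811], 'tool_rot': [-0.0006, 0.3625, 0.932, 0.0], 'contact_force': [-12.7964, 3.0977, 22.6656], 'ft_torque': [0.5264, 2.2175, 0.0154], 'gripper_width': 0.7826}
tool axes [[-0.737, 0.676, 0.001], [0.676, 0.737, -0.0], [-0.001, 0.001, -1.0]]
to dial in tool [-0.0001  0.0003 -0.0069]
to start in tool [ 0.0033 -0.1325 -0.0029]
```

View pics/wrist4.png

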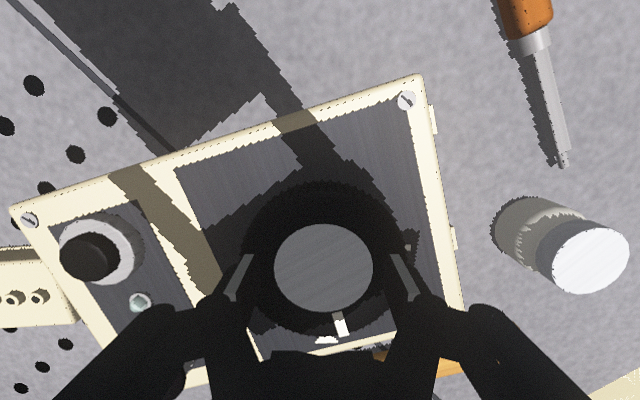

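The box turned about 16° in the view while the pointer stayed fixed relative to the gripper (~340,325), so the dial is following. I'll finish the turn.

```bash
python3 -m creep '[[0,0,4,0,0,0,0.78],[0,0,4,0,0,0,0.78],[0,0,4,0,0,0,0.78],[0,0,2,0,0,0,0.78],[0,0,0,0,0,0,0.78]]'; python3 look.py 5 wrist
```

```text
time: 4.83
tool_pos: [0.6104, -0.0248, 0.0811]
tool_rot: [-0.001, 0.472, 0.881, 0.0]
contact_force: [-12.4, 4.2, 21.4]
gripper_width: 0.777
{'time': 4.8333, 'joint_pos': [-0.1629, 0.1563, 1.7638, 0.0011, 1.2227, -0.7499], 'tool_pos': [0.6104, -0.0248, 0.0811], 'tool_rot': [-0.0007, 0.4725, 0.8813, 0.0003], 'contact_force': [-12.4223, 4.1608, 21.4201], 'ft_torque': [0.6052, 2.1918, 0.0328], 'gripper_width': 0.7772}
tool axes [[-0.554, 0.833, 0.002], [0.833, 0.554, -0.0], [-0.001, 0.001, -1.0]]
to dial in tool [-0.0003  0.     -0.0069]
to start in tool [-0.0289 -0.1297 -0.003 ]
```

View pics/wrist5.png

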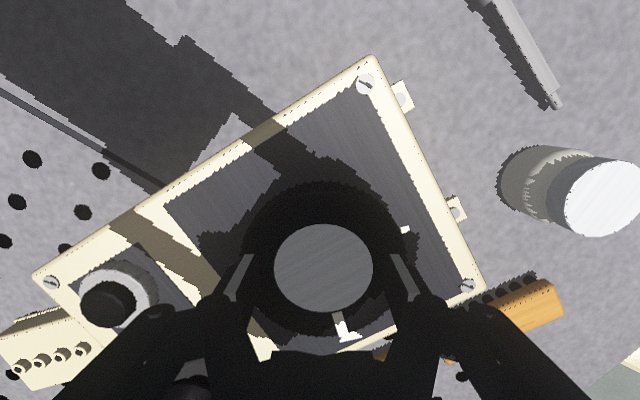

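The pointer line now meets the triangle at (345,330). I'll lift off and look.

```bash
python3 -m creep '[[0,0,0,0,0,-0.004,0.78],[0,0,0,0,0,-0.01,0.78],[0,0,0,0,0,-0.02,0.78],[0,0,0,0,0,-0.03,0.78],[0,0,0,0,0,-0.04,0.78],[0,0,0,0,0,-0.03,0.5],[0,0,0,0,0,0,0.2],[0,0,0,0,0,0,0],[0,0,0,0,0,0,0],[0,0,0,0,0,0,0]]'; python3 look.py 6 wrist side
python3 - <<'E'
import cv2
im=cv2.imread('pics/side6.png')[160:330,260:460]
cv2.imwrite('pics/side6c.png',cv2.resize(im,None,fx=4,fy=3.5))
E
```

```text
time: 5.72
tool_pos: [0.609, -0.0255, 0.2082]
tool_rot: [-0.002, 0.472, 0.882, -0.001]
contact_force: [0.4, -0.0, -0.6]
gripper_width: 0.071
{'time': 5.7167, 'joint_pos': [-0.1639, 0.0338, 1.6713, 0.0, 1.44, -0.7512], 'tool_pos': [0.609, -0.0255, 0.2082], 'tool_rot': [-0.0016, 0.4722, 0.8815, -0.0006], 'contact_force': [0.3939, -0.0472, -0.5823], 'ft_torque': [0.0297, 0.0059, 0.0208], 'gripper_width': 0.071}
tool axes [[-0.554, 0.832, 0.002], [0.832, 0.554, -0.003], [-0.003, 0.001, -1.0]]
to dial in tool [-0.0008  0.0018  0.1202]
to start in tool [-0.0293 -0.1279  0.1244]
```

View pics/wrist6.png

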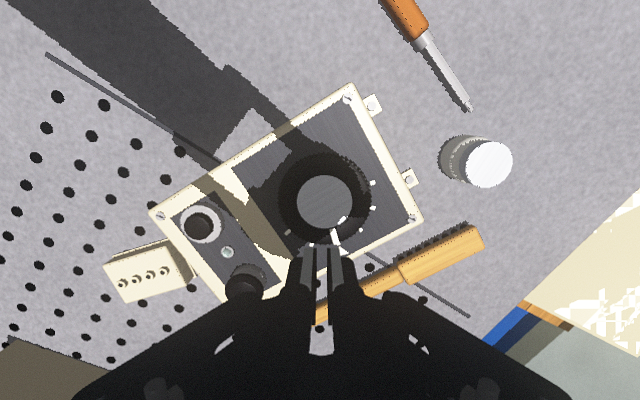

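View pics/side6c.png

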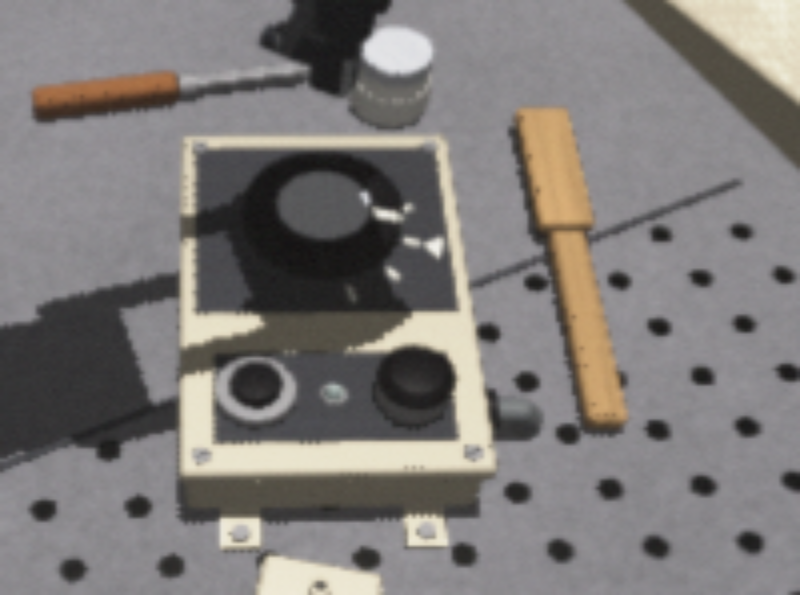

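Run:
```python
from h import *
def line(v,r,z=.088):
    a=np.radians(75-25.5)-v; return [.6106+r*np.cos(a),-.0251+r*np.sin(a),z]
S=cal('side');W=cal('wrist')
T=np.degrees
for v in (.524,1.047,1.309,1.571):
    for n,C in (('s',S),('w',W)):
        p=w2pix(C,[line(v,.03),line(v,.044)]); print(v,n,(((p-[260,160])*[4,3.5]) if n=='s' else p).round(0).tolist(), 'tick',((w2pix(C,[line(v,.053,.062)])-[260,160])*[4,3.5] if n=='s' else w2pix(C,[line(v,.053,.062)])).round(0).tolist())
im=cv2.imread('pics/wrist6.png')[140:270,220:420]
cv2.imwrite('pics/w6c.png',cv2.resize(im,None,fx=4,fy=4,interpolation=cv2.INTER_CUBIC))
```

```text
0.524 s [[357.0, 177.0], [373.0, 165.0]] tick [[379.0, 181.0]]
0.524 w [[354.0, 208.0], [368.0, 212.0]] tick [[372.0, 206.0]]
1.047 s [[372.0, 193.0], [395.0, 189.0]] tick [[405.0, 209.0]]
1.047 w [[346.0, 221.0], [356.0, 230.0]] tick [[359.0, 226.0]]
1.309 s [[375.0, 203.0], [399.0, 203.0]] tick [[410.0, 225.0]]
1.309 w [[340.0, 226.0], [347.0, 237.0]] tick [[349.0, 234.0]]
1.571 s [[374.0, 213.0], [398.0, 217.0]] tick [[409.0, 242.0]]
1.571 w [[333.0, 229.0], [336.0, 241.0]] tick [[337.0, 238.0]]
```

View pics/w6c.png

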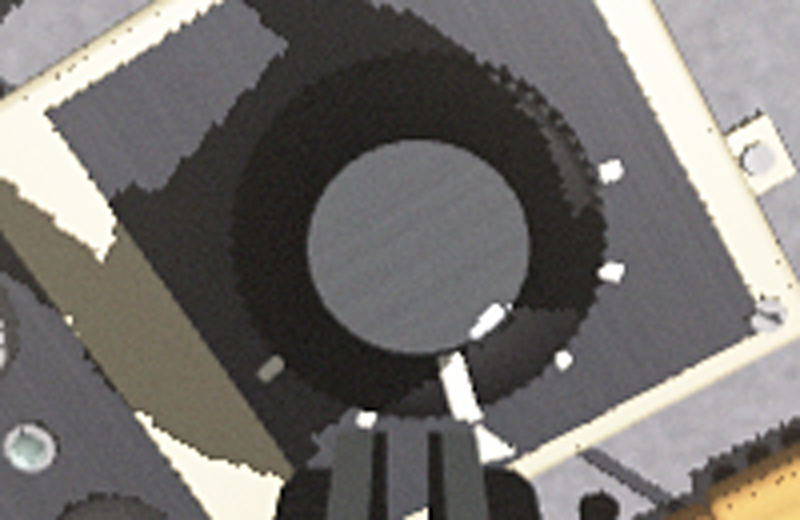

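The side and wrist views both match dial = 1.571 by projection. Now I'll go over the start button with the fingers shut.

```bash
python3 -m creep '[[0,0,0,-0.007,-0.032,0,0],[0,0,0,-0.007,-0.032,0,0],[0,0,0,-0.007,-0.032,0,0],[0,0,0,-0.007,-0.032,0.01,0],[0,0,0,0,0,0.035,0],[0,0,0,0,0,0.03,0],[0,0,0,0,0,0.02,0],[0,0,0,0,0,0,0],[0,0,0,0,0,0,0]]'; python3 look.py 7 wrist side
```

```text
time: 6.57
tool_pos: [0.5176, -0.1194, 0.1133]
tool_rot: [-0.002, 0.472, 0.882, -0.0]
contact_force: [0.9, -0.7, 1.2]
gripper_width: 0.004
{'time': 6.5667, 'joint_pos': [-0.3668, -0.0647, 1.9338, -0.0, 1.2771, -0.9541], 'tool_pos': [0.5176, -0.1194, 0.1133], 'tool_rot': [-0.0022, 0.4722, 0.8815, -0.0003], 'contact_force': [0.8827, -0.6674, 1.2241], 'ft_torque': [0.0187, -0.0324, -0.0378], 'gripper_width': 0.0036}
tool axes [[-0.554, 0.832, 0.004], [0.832, 0.554, -0.003], [-0.004, 0.002, -1.0]]
to dial in tool [0.0269 0.1297 0.0251]
to start in tool [-0.0016 -0.      0.0293]
```

View pics/wrist7.png

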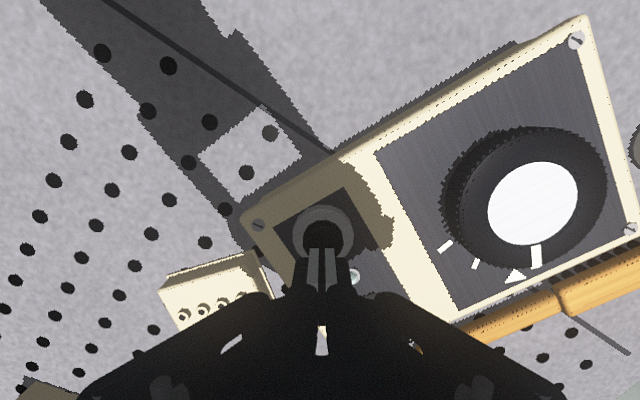

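View pics/side7.png

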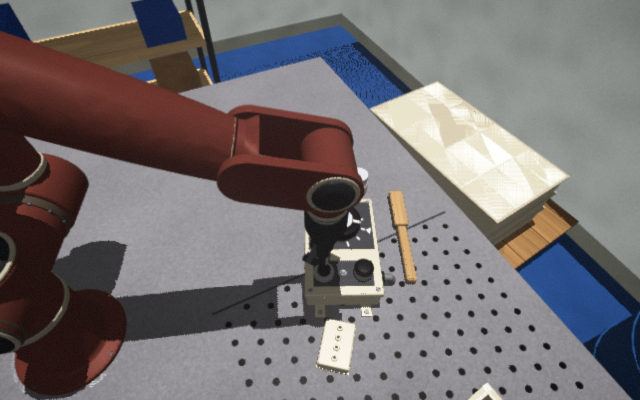

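The tips stand over the cap (322,240). I'll descend and press.

```bash
python3 -m creep '[[0,0,0,-0.002,0,0.012,0],[0,0,0,0,0,0.01,0],[0,0,0,0,0,0.005,0],[0,0,0,0,0,0,0]]'; python3 -m creep '[[0,0,0,0,0,0.003,0],[0,0,0,0,0,0.003,0],[0,0,0,0,0,0,0]]';  python3 -m creep '[[0,0,0,0,0,0.0025,0],[0,0,0,0,0,0,0]]'
```

```text
time: 7.0
tool_pos: [0.5191, -0.121, 0.0864]
tool_rot: [-0.002, 0.472, 0.882, -0.0]
contact_force: [-0.2, 0.2, -0.5]
gripper_width: 0.002
time: 7.25
tool_pos: [0.5204, -0.1216, 0.0823]
tool_rot: [0.0, 0.472, 0.882, 0.0]
contact_force: [-0.7, 0.1, 2.4]
gripper_width: -0.001
time: 7.42
tool_pos: [0.5206, -0.1216, 0.0802]
tool_rot: [0.001, 0.472, 0.882, 0.0]
contact_force: [-0.1, -0.4, 3.1]
gripper_width: -0.001
```

```bash
python3 -m creep '[[0,0,0,0,0,0.002,0],[0,0,0,0,0,0,0]]'; python3 -m creep '[[0,0,0,0,0,0.002,0],[0,0,0,0,0,0,0]]';  python3 -m creep '[[0,0,0,0,0,0.002,0],[0,0,0,0,0,0,0]]'
```

```text
time: 7.58
tool_pos: [0.5206, -0.1217, 0.0782]
tool_rot: [0.001, 0.472, 0.882, 0.0]
contact_force: [0.1, -0.6, 4.2]
gripper_width: -0.001
time: 7.75
tool_pos: [0.5207, -0.1217, 0.0779]
tool_rot: [0.0, 0.472, 0.882, -0.0]
contact_force: [-4.1, 1.8, 13.4]
gripper_width: 0.001
time: 7.92
tool_pos: [0.5208, -0.1217, 0.0777]
tool_rot: [-0.0, 0.472, 0.882, -0.0]
contact_force: [-10.1, 4.5, 24.0]
gripper_width: -0.002
```

The button is bottomed (z 0.0777, force rising to 24 N). I'll lift clear and check.

```bash
python3 -m creep '[[0,0,0,0,0,-0.005,0],[0,0,0,0,0,-0.01,0],[0,0,0,0,0,-0.025,0],[0,0,0,0,0,-0.035,0],[0,0,0,0,0,-0.04,0],[0,0,0,0,0,-0.04,0],[0,0,0,0.03,-0.02,-0.02,0],[0,0,0,0.03,-0.02,0,0],[0,0,0,0.03,-0.02,0,0],[0,0,0,0.03,-0.02,0,0],[0,0,0,0,0,0,0],[0,0,0,0,0,0,0]]'; python3 look.py 8 wrist side top
python3 - <<'E'
import cv2
im=cv2.imread('pics/side8.png')[160:330,260:460]
cv2.imwrite('pics/side8c.png',cv2.resize(im,None,fx=4,fy=3.5))
im=cv2.imread('pics/top8.png')[80:300,240:510]
cv2.imwrite('pics/top8c.png',cv2.resize(im,None,fx=2.7,fy=2.7))
E
```

```text
time: 8.92
tool_pos: [0.386, -0.0654, 0.2487]
tool_rot: [0.001, 0.472, 0.882, 0.0]
contact_force: [0.8, 0.3, -0.0]
gripper_width: 0.0
{'time': 8.9167, 'joint_pos': [-0.3586, -0.5689, 2.0962, -0.0001, 1.6122, -0.9463], 'tool_pos': [0.386, -0.0654, 0.2487], 'tool_rot': [0.0011, 0.472, 0.8816, 0.0001], 'contact_force': [0.765, 0.3421, -0.0499], 'ft_torque': [-0.0299, 0.0129, 0.031], 'gripper_width': 0.0003}
tool axes [[-0.554, 0.832, -0.002], [0.832, 0.554, 0.001], [0.002, -0.001, -1.0]]
to dial in tool [-0.0907  0.2091  0.1611]
to start in tool [-0.1191  0.0794  0.165 ]
```

View pics/side8c.png

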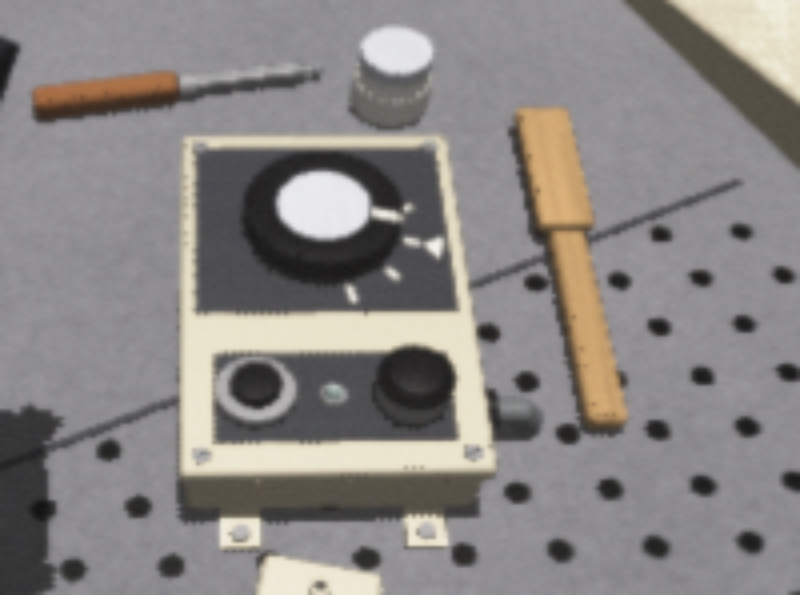

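View pics/top8c.png

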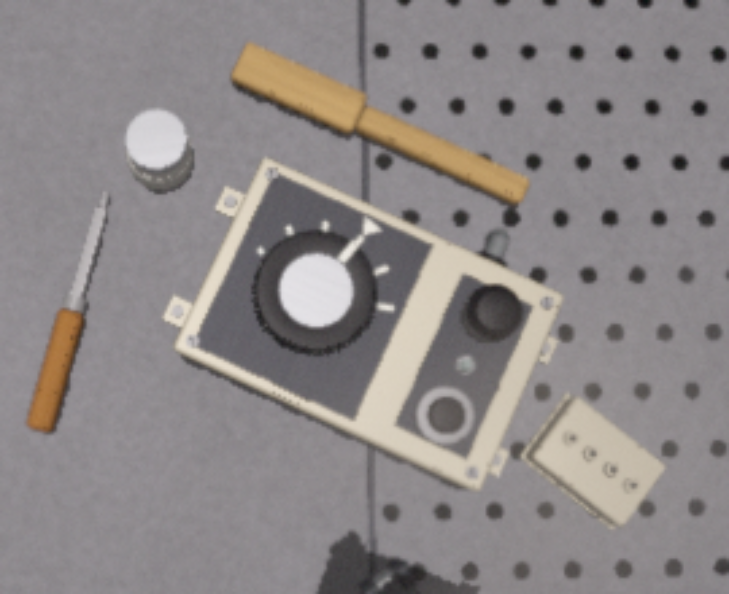

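View pics/wrist8.png

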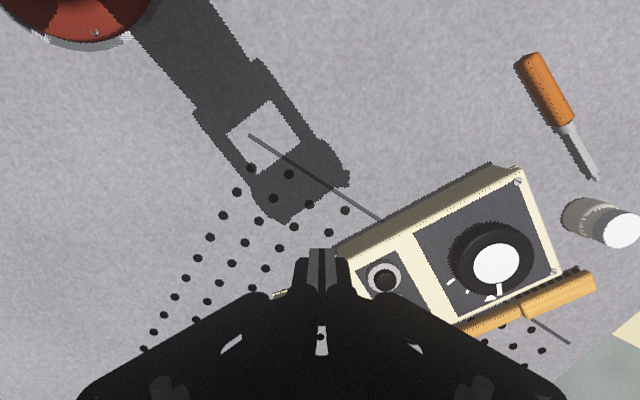

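In the top view the line points at the triangle (350,245 → 370,228). The start cap looks as it did before the press, the loose things are unmoved, and the arm is clear.

```bash
python3 -c "
from plant import manip
print(manip.job_done())"
```

```text
the job is handed in; nothing more can be done
None
```

The dial is set to the triangle, the start button has been pressed and released, and the job is handed in at about 9 s on the robot's clock. `job_done` gave no verdict.

- **Dial:** it started one click before the triangle. I pressed both fingertips on its top near the rim, straddling the axis, with about 22 N. I then turned the tool 30° clockwise and lifted off. Afterwards the pointer matched 1.571 rad by projection in the side and wrist views. In the last top view it points straight at the triangle.
- **Start button:** I pressed it with the shut fingertips about 6 mm from the nominal cap height. It bottomed, with the force rising to 24 N. After release the cap looks the same as before the press in the side and top views.
- **Stop button and loose things:** the fingers stayed away from the stop button. By eye, the jar, cover, scraper and brush lie where they did at the start. The arm was clear of everything, with contact force near zero.

**Checks that disagreed or fell short:**
- The printed box outline came out 2–3 pixels smaller than the stated 166 x 256 mm. I relied on the dial and buttons for position instead.
- The network did not find the dial in the wrist picture, so I used the fitted pose there.
- Button travel and dial angle were judged from tool height, force and pictures. I had no direct joint readings.

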